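# Pin the lifting handle to the tube rack and hold the rack up

## Robot

A 6-joint arm with a two-finger parallel gripper is mounted at the origin on the work surface. World frame = base frame: x ahead of the robot, y to its left, z up, the work surface at z = 0. Lengths are in m, angles in rad, forces in N, time in s.
With the tool pointing down it reaches from about 0.325 to 0.875 m from the base axis. Payload 4.4 kg.
Tool frame: the origin (TCP) lies on the centre line of the jaws, within the pads' length; the fingertips stand 22 mm ahead of it and the grasp point (between the pads) lies 3 mm ahead of it; z points along the fingers, y is the line along which they close (so a half turn about z gives the same grasp; the last joint's range is limited). The gripper opens to 85 mm and grips with 20 to 120 N. Pads are 22 mm wide; open, the fingers measure 114 mm over their backs; the gripper's body (76 mm by 85 mm) begins 54 mm behind the grasp point. The pads swing forward as they close: fully open they stand 13 mm farther back than shut.
Start: joints at [1.196, 0.207, 1.542, -0, 1.393, -0.15], TCP at [0.128, 0.561, 0.253] pointing down, gripper open.
Joint ranges: [-2.73, 2.73], [-0.86, 2.22], [0.23, 2.46], [-1.11, 4.25], [0.08, 2.63], [-2.82, 2.82]. Speed limits (rad/s): [2.79, 2.79, 3.14, 3.14, 3.14, 3.14].

## Interface

Orientations are given as [roll, pitch, yaw] about the fixed x, y, z axes, in that order (R = Rz(yaw) Ry(pitch) Rx(roll)).
In Python, from bench import sensors, imaging, job_done gives the robot as it stands. The module is installed in compiled form; this text tells all that it offers.
- The arm moves only by the shell command python3 -m inch 'ROWS' [FORCE]. ROWS is JSON, one flat list of numbers, 7 for each row, row after row: the shift along the tool's x, y, z in cm, then the turn, a rotation vector about the tool's x, y, z in rad, then the closure, from -1 (fully open) to 1 (shut). A call has 1 to 8 rows; each row is the pose to reach, as a shift and turn from the pose commanded when the call began, along the tool's axes at that moment; what a row does not reach only later rows make up. A row lasts 1/10 s, in which the tool goes at most 50 mm and 8.59 degrees, less where a joint would pass 70% of its speed; a pose out of reach is approached as far as the arm can. A call with a gripper value outside its range is refused whole. The fingers move at their own pace and stop on an object; FORCE is the grip in N (left out, the last holds). Time passes only in rows, so rows that repeat a pose let the fingers close. It gives the time, the measured TCP pose, the force, the opening and the grip force at its end, in the units of the state.
- sensors.sense(): the state, without advancing time (a new reading comes with each control period).
- imaging.read_camera(name): name is "scene" or "top" or "wrist"; returns a dict with "image" (400x640x3 uint8, red, green, blue), "vfov" (degrees; the focal length in pixels is half the picture's height over the tangent of half this angle, whatever the lens; pixels are square), "cx", "cy" (the principal point, pixels), "world_from_camera" (4x4, takes a point from camera to world coordinates); the wrist camera has in their place "T_tool_cam" (4x4, takes a point from camera to tool coordinates, whose origin is the TCP and whose axes are the flange's). Camera axes: x right, y down, z forward; pixel columns grow to the right and rows downward; lengths in m; the calibration is good to about 2 mm. The wrist camera is an equidistant fisheye: a pixel r from the principal point sees the ray r / f radians off the axis. A picture is of the moment at which its call begins: read the wrist's pose just before it. There is no depth.
- job_done(): hands the job in; it is judged then, once.
The state is a dict: "clock": time; "joints": joint angles; "qd": joint speeds; "effort": joint torques, N m; "position": TCP position; "tool_rot": TCP orientation; "wrist_force": force on the tool from outside, world axes, zero at the start; "moment": the same for the moment, N m; "grip_width": opening from 0.0 (shut) to 1.0 (fully open); "gripper_force": force on a finger pad.
Only numpy, scipy, OpenCV 4.12 (cv2) and the standard library are available. Lean on these libraries where they do the work, as an engineer would, in place of code of your own. Each camera call takes 0.05 s, during which the arm holds its last target. There are 200 camera calls.

## Task

The blue lifting handle stands loose over the lug of the yellow tube rack on the shaker. Take the red-gripped pin from its stand and push it through the handle's fork and the rack's lug until its flange seats against the fork, while the rack still sits in the tray; then lift the rack straight up by the blue handle alone, at least 6 cm above the tray floor, and finish while holding it there, level and still. Leave the wash bottle, the waste pot and the spare rack alone.

Things in the scene. Friction and masses are not known exactly. Their poses are not given: they have to be found in the camera images.
- shaker: Fixed blue bench shaker, 240 (x) x 190 (y) mm base, its dark tray floor 40 mm above the bench, aluminium tray rim 10 mm high round the rack (2.5 mm play). Origin: centre of its underside on the bench. Axes: z up; y parallel to the pin holes.
- rack: Loose yellow tube rack with capped tubes, 160 (x) x 90 (y) mm, deck 55 mm above its underside; with tubes and lug about 0.42 kg. A steel lug (30 mm wide in x, 10 mm thick in y, top 115 mm above the underside) stands in the middle of the deck. Tube caps rise 8 mm above the deck. Origin: centre of its underside, which starts on the tray floor, 40 mm above the bench. z up, y along the hole of the lug.
- lug_hole (a point): Centre of the lug's hole (13 mm diameter, axis along the rack's y), 100 mm above the rack's underside; axes as the rack's. The fork's two 13 mm holes are in line with it at the start; the fork's outer faces are 17 mm from this point along +y and -y. The way in is free from the -y side.
- handle: Loose steel lifting handle with a blue grip, 0.16 kg. Its fork straddles the lug (1.5 mm play each side) and its feet stand on the rack's deck between two low ribs; not fastened until the pin is in. Fork 40 mm (x) x 34 mm (y) over its outer faces, from the deck to 65 mm above it. With the pin in, the rack drops about 3 mm relative to the handle before it is carried. Origin: centre of its underside, on the deck. Axes as the rack's.
- handle_grip (a point): Centre of the handle's blue grip block: 40 mm (x) x 14 mm (y) x 28 mm (z, 14 mm up and down from here), 34 mm above the hole axis. It can be gripped across x (40 mm, flush with the fork below) or across y (14 mm). Axes as the handle's.
- pin_grip (a point): Centre of the pin's red square grip, 14 x 14 mm, 50 mm long along y. The pin lies level along its own y axis, +y towards the nose; it lies 60 mm above the bench at the start, the grip overhanging the stand freely, 52 mm above the stand's base plate. Pin 0.05 kg in all.
- pin_mid (a point): Point on the pin's axis 17 mm from the flange towards the nose, 46 mm in +y from point pin_grip; it coincides with lug_hole when the pin is home (from either side). Steel shank 10 mm diameter, 49 mm long from the flange, the last 9 mm tapering to 4 mm diameter at the nose (32 mm in +y from here). Flange 20 mm diameter, 4 mm thick, between shank and grip. Axes as pin_grip.
- pin_stand: Fixed grey stand of the pin: base plate 70 (x) x 130 (y) x 8 mm, and a saddle block 30 mm wide, 34 mm long with a groove open to above, in which the shank lies; lift the pin straight up. Origin: underside, below the pin's mid point; y as the pin's at the start.
- wash_bottle: Bystander: white bottle with blue cap, 60 mm diameter, 150 mm high, origin at the centre of its underside.
- waste_pot: Bystander: open orange square pot 75 x 75 x 100 mm, origin at the centre of its underside.
- spare_rack: Bystander: flat orange rack 80 (x) x 160 (y) x 30 mm, origin at the centre of its underside.
Not all that is in view belongs to the job. What is shaped like the part that bears pin_grip but green or orange is not meant.

How it is judged:
On the way, in this order (a step that is already met when the one before it is completed fails the run):
1. the pin is home through fork and lug while the rack still sits in the tray (distance between pin_mid and lug_hole below 0.006 m and angle between the y axis of pin_mid and the y axis of rack, either way round below 0.15 rad and height (world z) of rack below 0.05 m), for 0.2 s.
2. the rack hangs clear of the tray (distance between pin_mid and lug_hole below 0.006 m and angle between the y axis of pin_mid and the y axis of rack, either way round below 0.15 rad and height (world z) of rack above 0.09 m), for 0.2 s.
At the end, for the whole second after the job is handed in: Fingers hold the handle; pin home (mid point within 6 mm of the lug hole centre, axes within 0.15 rad); rack underside over 55 mm above the tray floor, tilt under 0.14 rad, under 0.03 m/s and 0.25 rad/s, touched by neither robot nor shaker (distance between pin_mid and lug_hole below 0.006 m and angle between the y axis of pin_mid and the y axis of rack, either way round below 0.15 rad and height (world z) of rack above 0.095 m and angle between rack's own z axis and vertical below 0.14 rad and linear speed of rack below 0.03 m/s and angular speed of rack below 0.25 rad/s and contact force between the fingers and handle above 1 N and contact force between each of the arm, the fingers and rack below 0.5 N and contact force between rack and shaker below 0.1 N); the arm keeps its last pose, push and grip.
It fails at once if the rack is tipped by more than 0.4 rad (angle between rack's own z axis and vertical above 0.4 rad).
It fails at once if wash bottle is moved by more than 3 cm (distance of wash_bottle from where it was at the start of the episode above 0.03 m).
It fails at once if waste pot is moved by more than 3 cm (distance of waste_pot from where it was at the start of the episode above 0.03 m).
It fails at once if spare rack is moved by more than 3 cm (distance of spare_rack from where it was at the start of the episode above 0.03 m).
It also fails if it takes over 56 s, if anything falls off the work surface, if the arm or the gripper's body presses on something with over 40 N, if the wrist force passes 120 N, or if a joint passes its speed limit or range.

## Working session

There is one attempt and no reset: what is moved stays moved. The work goes in short steps, Python scripts to look and compute and a shell command to move; the robot and the scene stay as the last step left them, time stands still between calls to the robot, and variables do not carry over. Pictures are saved under pics/ and viewed, at most 10 in all, crops included, and the job is handed in when it is done.

```bash
mkdir -p pics; python3 - <<'E'
from bench import sensors, imaging
import cv2, numpy as np
s=sensors.sense(); print(s)
for n in ("scene","top"):
    c=imaging.read_camera(n); cv2.imwrite(f"pics/{n}0.png",c["image"][:,:,::-1]); print(n,c["vfov"],c["cx"],c["cy"],np.round(c["world_from_camera"],4).tolist())
E
```

```text
{'clock': 0.0, 'joints': array([ 1.19545546e+00,  2.07437261e-01,  1.54297268e+00, -3.55557191e-06,
        1.39352025e+00, -1.50491128e-01]), 'qd': array([ 1.41361085e-03,  7.93046502e-04,  8.39199187e-04,  2.67487351e-03,
       -2.74621274e-03,  1.74121458e-05]), 'effort': array([ 2.93228932e-04, -3.83024848e+01, -2.91602808e+01, -1.74614634e-04,
        1.02207880e-02, -1.28526557e-05]), 'position': array([0.12794177, 0.55984603, 0.25210704]), 'tool_rot': array([-3.13928101e+00, -3.46993230e-04,  2.91674314e+00]), 'wrist_force': array([ 0.06139525,  0.27521265, -0.02242455]), 'moment': array([ 0.01464043,  0.00252973, -0.03029305]), 'gripper_force': 0.0, 'grip_width': 0.9997914511666145}
scene 48.79980834987788 320.22696628292533 198.78876094756092 [[0.6961, 0.4394, -0.5678, 1.1932], [0.7178, -0.4434, 0.5368, -0.5413], [-0.0159, -0.7812, -0.624, 0.8002], [0.0, 0.0, 0.0, 1.0]]
top 47.23485464206363 319.77219662682904 195.29936566269012 [[-0.0214, -0.9987, 0.0459, 0.5383], [-0.9997, 0.0209, -0.0106, 0.0178], [0.0096, -0.0461, -0.9989, 1.4802], [0.0, 0.0, 0.0, 1.0]]
```

View pics/scene0.png

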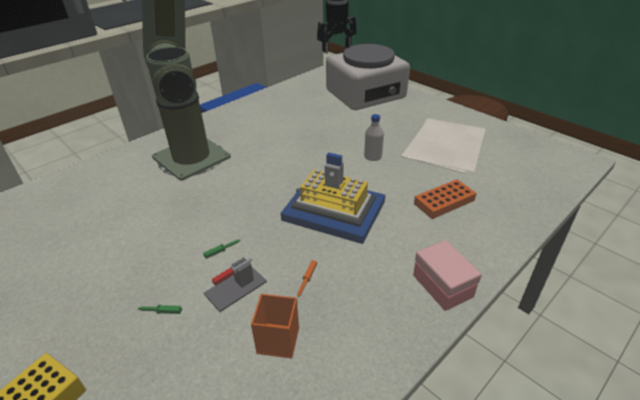

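View pics/top0.png

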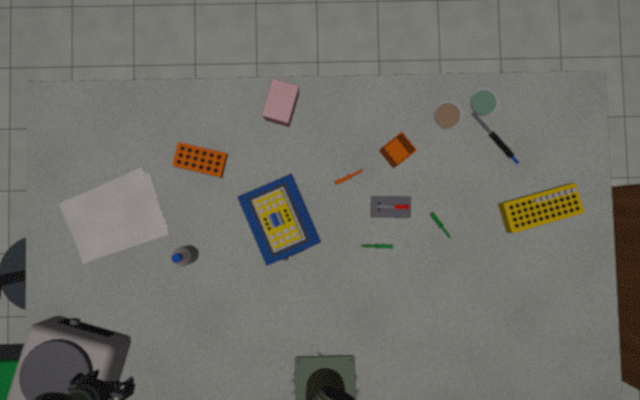

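The scene view shows the red-gripped pin on its grey stand (grip at 231,272), and the rack with the blue handle at (334,160). In the top view the pin is at (402,207), nose towards +y, and the rack at (279,218). Pin-like candidates in the top view are green (377,246), green (441,225), orange (349,176) and red (402,207). Only the red one has the right colour and lies on a stand. Next come the confirming crop and a first triangulation.

```bash
cat > h.py <<'E'
import cv2, numpy as np
from bench import sensors, imaging
from scipy.spatial.transform import Rotation as R
def cam(n):
    s=sensors.sense(); c=imaging.read_camera(n); im=c["image"]
    f=im.shape[0]/2/np.tan(np.radians(c["vfov"])/2)
    if n=="wrist":
        T=np.eye(4); T[:3,:3]=R.from_euler("xyz",s["tool_rot"]).as_matrix(); T[:3,3]=s["position"]; T=T@c["T_tool_cam"]
    else: T=c["world_from_camera"]
    return dict(im=im,f=f,cx=c["cx"],cy=c["cy"],T=T,fish=n=="wrist")
def ray(c,p):
    x,y=p[0]-c["cx"],p[1]-c["cy"]
    if c["fish"]:
        r=np.hypot(x,y)+1e-9; a=r/c["f"]; d=np.array([np.sin(a)*x/r,np.sin(a)*y/r,np.cos(a)])
    else: d=np.array([x/c["f"],y/c["f"],1])
    d=c["T"][:3,:3]@d; return c["T"][:3,3],d/np.linalg.norm(d)
def plane(c,p,z):
    o,d=ray(c,p); return o+d*(z-o[2])/d[2]
def tri(*cp):
    A=np.zeros((3,3));b=np.zeros(3);rs=[ray(c,p) for c,p in cp]
    for o,d in rs: M=np.eye(3)-np.outer(d,d);A+=M;b+=M@o
    x=np.linalg.solve(A,b); return x,[np.linalg.norm(np.cross(x-o,d)) for o,d in rs]
def proj(c,X):
    v=np.linalg.inv(c["T"])@np.append(X,1); 
    if c["fish"]:
        r=np.hypot(v[0],v[1])+1e-12; k=c["f"]*np.arctan2(r,v[2])/r; return np.array([c["cx"]+k*v[0],c["cy"]+k*v[1]])
    return np.array([c["cx"]+c["f"]*v[0]/v[2],c["cy"]+c["f"]*v[1]/v[2]])
def mask(im,h0,h1,smin,vmin):
    h=cv2.cvtColor(im,cv2.COLOR_RGB2HSV); H=h[...,0].astype(int)
    m=((H>=h0)&(H<=h1)) if h0<=h1 else ((H>=h0)|(H<=h1))
    return (m&(h[...,1]>=smin)&(h[...,2]>=vmin)).astype(np.uint8)
def blobs(m,amin=8):
    n,l,st,ce=cv2.connectedComponentsWithStats(m)
    out=[]
    for i in range(1,n):
        if st[i,4]>=amin:
            out.append((int(st[i,4]),ce[i].round(1).tolist(),cv2.minAreaRect(np.argwhere(l==i)[:,::-1].astype(np.float32))))
    return sorted(out,key=lambda t:-t[0])
E
python3 - <<'E'
from h import *
s,t=cam("scene"),cam("top")
cv2.imwrite("pics/crop.png",np.hstack([cv2.resize(s["im"][220:320,180:330],None,fx=2.6,fy=2.6,interpolation=2),cv2.resize(t["im"][150:250,330:480],None,fx=2.6,fy=2.6,interpolation=2)])[:,:,::-1])
for n,c in(("s",s),("t",t)):
    print(n,"red",[(a,p) for a,p,r in blobs(mask(c["im"],173,4,150,60))][:5])
    print(n,"blue",[(a,p,np.round(r[1]),round(r[2])) for a,p,r in blobs(mask(c["im"],105,125,120,40))][:6])
E
```

```text
s red [(74, [222.2, 274.7])]
s blue [(804, [338.1, 217.3], array([92., 45.]), 17), (478, [231.5, 96.2], array([ 8., 67.]), 69), (32, [334.0, 155.3], array([12.,  2.]), 13), (24, [375.0, 116.5], array([3., 6.]), 90)]
t red [(56, [401.5, 206.5])]
t blue [(1689, [279.2, 219.4], array([75., 58.]), 67), (63, [176.2, 257.6], array([9., 7.]), 0), (53, [274.3, 219.5], array([12.,  4.]), 68), (21, [513.9, 158.7], array([8., 2.]), 45)]
```

View pics/crop.png

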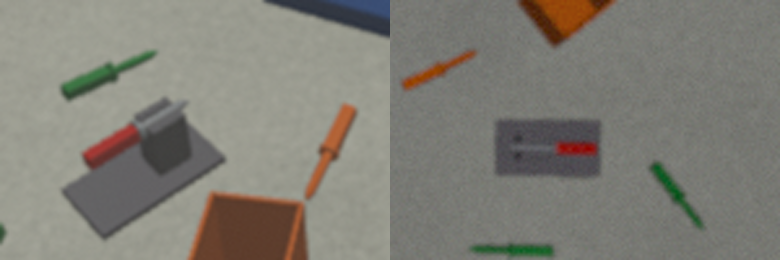

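The crop confirms it: the red grip overhangs the grey stand, with the steel shank in the saddle. I'll work out coarse positions, then use the wrist camera for fine ones.

```bash
python3 - <<'E'
from h import *
s,t=cam("scene"),cam("top")
print("pin grip tri",tri((s,(222.2,274.7)),(t,(401.5,206.5))))
print("blue grip top tri",tri((s,(334.0,155.3)),(t,(274.3,219.5))))
print("grip plane60",plane(t,(401.5,206.5),.067))
r=[r for a,p,r in blobs(mask(t["im"],105,125,120,40))]
print("shaker ctr",plane(t,r[0][0],.03), "corners",[plane(t,q,.03)[:2].round(3).tolist() for q in cv2.boxPoints(r[0])])
print("grip", plane(t,r[2][0],.188),[plane(t,q,.188)[:2].round(3).tolist() for q in cv2.boxPoints(r[2])])
g=plane(t,(412,206),.06);print("reach",np.hypot(*g[:2]))
print(imaging.read_camera("wrist")["T_tool_cam"].round(3), sensors.sense()["clock"])
w=cam("wrist"); cv2.imwrite("pics/w0.png",w["im"][:,:,::-1]); print(w["f"])
E
```

```text
pin grip tri (array([ 0.56356408, -0.24912127,  0.0658873 ]), [np.float64(0.0005509516521345367), np.float64(0.0005509516521344315)])
blue grip top tri (array([0.53233817, 0.13408879, 0.1866552 ]), [np.float64(0.0003971937586192979), np.float64(0.0003971937586191189)])
grip plane60 [ 0.56324186 -0.24937853  0.067     ]
shaker ctr [0.53113162 0.13387707 0.03      ] corners [[0.606, 0.264], [0.676, 0.093], [0.457, 0.004], [0.388, 0.174]]
grip [0.53236007 0.13395449 0.188     ] [[0.544, 0.147], [0.55, 0.135], [0.52, 0.121], [0.515, 0.133]]
reach 0.6314320379272198
[[-0.    -0.963 -0.27   0.067]
 [ 1.    -0.    -0.    -0.   ]
 [ 0.    -0.27   0.963 -0.122]
 [ 0.     0.     0.     1.   ]] 0.35
309.70691628693146
```

View pics/w0.png

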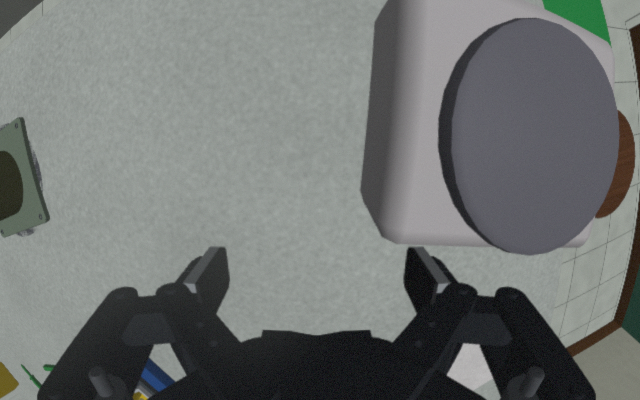

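The wrist view shows the gripper over empty bench beside a grey machine, with the jaws framing about (320,260). The triangulation fits: pin grip at (0.563,-0.249,0.066), the grip's top side, and blue grip top at (0.532,0.134,0.187). Rack yaw is about 0.386. I'll move over the pin.

```bash
cat >> h.py <<'E'
def go(x,y,z,yaw):
    s=sensors.sense(); A=R.from_euler("xyz",s["tool_rot"]); B=R.from_euler("xyz",[np.pi,0,yaw])
    print("shift cm",(A.inv().apply(np.array([x,y,z])-s["position"])*100).round(2),"turn",(A.inv()*B).as_rotvec().round(3),"t",round(s["clock"],2),s["position"].round(4),s["tool_rot"].round(3))
E
python3 -c "
from h import *
go(.563,-.25,.24,np.pi/2)"
```

```text
shift cm [-60.46 -69.31   1.33] turn [-0.     0.     1.346] t 0.4 [0.1281 0.5604 0.2531] [-3.141 -0.     2.917]
```

```bash
python3 -m inch '[-2,-2,0,0,0,0.05,-1, -5,-5.5,0,0,0,0.15,-1, -8,-9,0,0,0,0.3,-1, -11,-12.5,0,0,0,0.42,-1, -14,-16,0,0,0,0.55,-1, -17,-19.5,0,0,0,0.65,-1, -20,-23,0,0,0,0.75,-1, -23,-26.5,0,0,0,0.85,-1]' | tail -5; python3 -c "
from h import *
go(.563,-.25,.24,np.pi/2)"
```

```text
position: [0.2938, 0.2494, 0.2536]
tool_rot: [3.14, 0.0, 2.063]
wrist_force: [1.1, 0.4, 0.3]
grip_width: 0.999
gripper_force: 0.0
shift cm [-56.73   0.1    1.37] turn [ 0.001 -0.     0.493] t 1.2 [0.2938 0.2494 0.2536] [3.14  0.    2.063]
```

```bash
python3 -m inch '[-4,0,0,0,0,0.06,-1, -8,0,0,0,0,0.12,-1, -12,0,0,0,0,0.18,-1, -16,0,0,0,0,0.24,-1, -20,0,0,0,0,0.3,-1, -24,0,0,0,0,0.37,-1, -28,0,0,0,0,0.43,-1, -32,0,0.5,0,0,0.49,-1]' | tail -5; python3 -c "
from h import *
go(.563,-.25,.24,np.pi/2)"
```

```text
position: [0.4468, -0.0324, 0.2492]
tool_rot: [3.139, 0.0, 1.574]
wrist_force: [0.4, 0.2, 0.0]
grip_width: 1.001
gripper_force: 0.0
shift cm [-21.8   11.56   0.96] turn [0.003 0.    0.003] t 2.0 [ 0.4468 -0.0324  0.2492] [3.139 0.    1.574]
```

```bash
python3 -m inch '[-4,2,0,0,0,0,-1, -8,4,0.3,0,0,0,-1, -12,6,0.5,0,0,0,-1, -16,8,0.8,0,0,0,-1, -19,10,0.9,0,0,0,-1, -21,11.1,0.9,0,0,0,-1, -21.8,11.5,0.9,0,0,0,-1, -21.8,11.5,0.9,0,0,0,-1]' | tail -5; python3 - <<'E'
from h import *
go(.563,-.25,.24,np.pi/2)
s=sensors.sense();print(abs(s["qd"]).max())
w=cam("wrist"); cv2.imwrite("pics/w1.png",w["im"][:,:,::-1])
for b in blobs(mask(w["im"],173,4,150,50))[:4]: print(b)
E
```

```text
position: [0.5619, -0.2485, 0.239]
tool_rot: [-3.141, -0.0, 1.576]
wrist_force: [-0.7, 0.7, 0.1]
grip_width: 1.002
gripper_force: 0.0
shift cm [-0.15  0.11 -0.1 ] turn [-0.    -0.     0.005] t 2.8 [ 0.5619 -0.2485  0.239 ] [-3.141 -0.     1.576]
0.04019747525408965
(604, [316.7, 185.2], ((316.76318359375, 185.44622802734375), (13.1180419921875, 47.21626281738281), 2.4895529747009277))
```

View pics/w1.png

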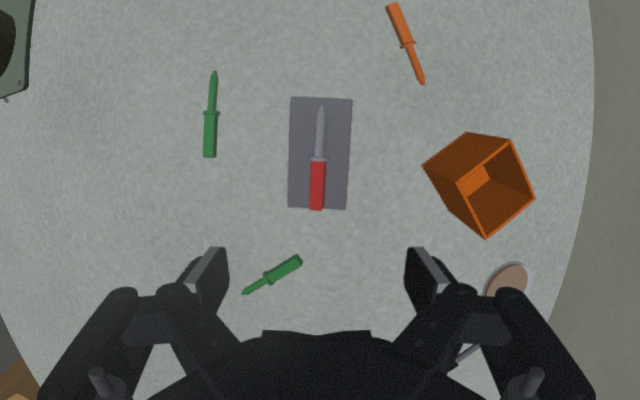

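The wrist view shows the red grip at (317,185), the nose up-image at (320,107) and the orange pot clear to the right (pot edge from 422,165). I'll descend part way for a second view, then triangulate.

```bash
cat > m.py <<'E'
from h import *
def pin(w):
    b=blobs(mask(w["im"],173,4,150,50))[0]; bx=cv2.boxPoints(b[2]); 
    o=bx[np.argsort(bx[:,1])]; return (o[0]+o[1])/2,(o[2]+o[3])/2,np.array(b[1])
E
python3 - <<'E'
from m import *
w=cam("wrist"); np.save("w1.npy",w,allow_pickle=True)
f,b,c=pin(w); print([plane(w,p,.067).round(4) for p in (f,b,c)])
print("pot corner",plane(w,(422,165),.1), plane(w,(487,238),.1))
E
python3 -m inch '[-1,0,2,0,0,0,-1, -2,0,4,0,0,0,-1, -3,0,6,0,0,0,-1, -3,0,7.5,0,0,0,-1, -3,0,8,0,0,0,-1,-3,0,8,0,0,0,-1,-3,0,8,0,0,0,-1]' | tail -5
python3 - <<'E'
from m import *
w1=np.load("w1.npy",allow_pickle=True).item(); w=cam("wrist"); p1,p=pin(w1),pin(w)
print(p)
for a,b in zip(p1,p): print(tri((w1,a),(w,b)),plane(w,b,.067).round(4))
f,b,c=[plane(w,q,.067) for q in p]; v=f-b; print("len",np.linalg.norm(v),"yaw",np.arctan2(v[1],v[0]))
E
```

```text
[array([ 0.5646, -0.2251,  0.067 ]), array([ 0.5628, -0.2721,  0.067 ]), array([ 0.5637, -0.2481,  0.067 ])]
pot corner [ 0.65627018 -0.21982674  0.1       ] [ 0.73727075 -0.29177704  0.1       ]
position: [0.5627, -0.2773, 0.1604]
tool_rot: [3.14, 0.001, 1.578]
wrist_force: [1.0, 0.5, -0.3]
grip_width: 0.999
gripper_force: 0.0
(array([317.01697, 136.93991], dtype=float32), array([315.01147, 203.12155], dtype=float32), array([315.8, 169.7]))
(array([ 0.56441614, -0.22410406,  0.07358051]), [np.float64(9.58252878256605e-05), np.float64(9.582528782548365e-05)]) [ 0.5644 -0.2246  0.067 ]
(array([ 0.56300893, -0.27454744,  0.05909771]), [np.float64(0.00023088590406677385), np.float64(0.00023088590406661764)]) [ 0.5632 -0.2722  0.067 ]
(array([ 0.5636833 , -0.2464526 ,  0.07401546]), [np.float64(3.477859451681144e-05), np.float64(3.477859451650008e-05)]) [ 0.5637 -0.2477  0.067 ]
len 0.04766715792666526 yaw 1.547580712324634
```

Pin measurements agree with the text: grip length about 48 mm against 50, top height 0.067–0.074. The centre is (0.5637,-0.248) and the yaw is 1.548. I'll grip 8 mm behind the centre.

```bash
python3 -c "
from h import *
go(.5635,-.2565,.063,1.548)"
```

```text
shift cm [2.13 0.06 9.77] turn [0.002 0.001 0.03 ] t 3.65 [ 0.5629 -0.2777  0.1607] [3.140e+00 1.000e-03 1.578e+00]
```

```bash
python3 -m inch '[2.1,0.05,2,0,0,0.03,-1, 2.1,0.05,4,0,0,0.03,-1, 2.1,0.05,6,0,0,0.03,-1, 2.1,0.05,7.5,0,0,0.03,-1, 2.1,0.05,8.8,0,0,0.03,-1, 2.1,0.05,9.6,0,0,0.03,-1,2.1,0.05,9.75,0,0,0.03,-1,2.1,0.05,9.75,0,0,0.03,-1]' | tail -5; python3 -c "
from h import *
go(.5635,-.2565,.063,1.548)"
```

```text
position: [0.5627, -0.2571, 0.062]
tool_rot: [3.141, 0.0, 1.547]
wrist_force: [-0.0, -0.8, -0.5]
grip_width: 0.999
gripper_force: 0.0
shift cm [ 0.06  0.08 -0.1 ] turn [ 0.     0.    -0.001] t 4.45 [ 0.5627 -0.2571  0.062 ] [3.141 0.    1.547]
```

```bash
python3 -m inch '[0,0.05,0,0,0,0,0.2, 0,0.05,0,0,0,0,0.6, 0,0.05,0,0,0,0,1, 0,0.05,0,0,0,0,1, 0,0.05,0,0,0,0,1, 0,0.05,0,0,0,0,1, 0,0.05,0,0,0,0,1, 0,0.05,0,0,0,0,1]' 50 | tail -5; python3 -m inch '[0,0,-0.5,0,0,0,1, 0,0,-1.5,0,0,0,1, 0,0,-3,0,0,0,1, 0,0,-5,0,0,0,1, 0,0,-8,0,0,0,1, 0,0,-11,0,0,0,1, 0,0,-13,0,0,0,1, 0,0,-13.5,0,0,0,1]' | tail -5
python3 - <<'E'
from m import *
w=cam("wrist"); cv2.imwrite("pics/w2.png",w["im"][:,:,::-1]); np.save("w2.npy",w,allow_pickle=True)
go(.549,.0915,.143,1.957)
E
```

```text
position: [0.5631, -0.2569, 0.062]
tool_rot: [3.141, 0.0, 1.547]
wrist_force: [0.8, 0.0, 1.1]
grip_width: 0.15
gripper_force: 52.2
position: [0.5648, -0.258, 0.2019]
tool_rot: [3.135, 0.004, 1.547]
wrist_force: [-0.0, -1.3, -0.4]
grip_width: 0.154
gripper_force: 52.0
shift cm [34.9  -2.4   5.65] turn [ 0.004  0.004 -0.41 ] t 6.1 [ 0.5644 -0.2577  0.2008] [3.136e+00 3.000e-03 1.547e+00]
```

View pics/w2.png

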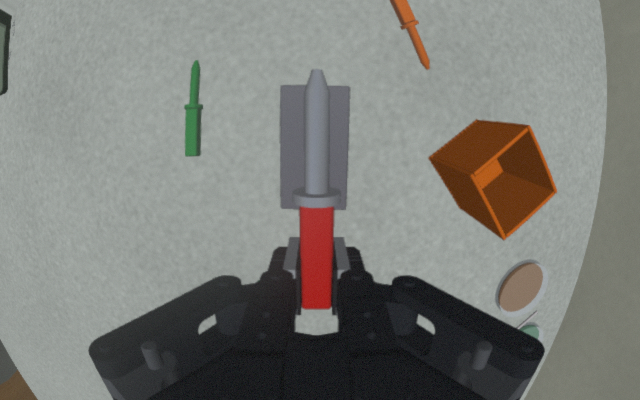

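The pin is held straight along the tool's x: nose at (317,70), flange at (317,199), red grip from row 207 to 308. I'll move to a pre-insertion view on the rack's -y side.

```bash
python3 -c "
from h import *
go(.588,-.005,.24,1.957)"
```

```text
shift cm [25.31  1.78 -4.  ] turn [ 0.004  0.004 -0.41 ] t 6.1 [ 0.5644 -0.2577  0.2008] [3.136e+00 3.000e-03 1.547e+00]
```

```bash
python3 -m inch '[2,0.1,-1,0,0,-0.05,1, 6,0.4,-2,0,0,-0.1,1, 10,0.8,-3,0,0,-0.17,1, 14,1.2,-4,0,0,-0.24,1, 18,1.5,-4,0,0,-0.31,1, 22,1.7,-4,0,0,-0.37,1, 24.5,1.8,-4,0,0,-0.41,1, 25.3,1.8,-4,0,0,-0.41,1]' | tail -5;python3 -m inch '[0,0,0,0,0,0,1,0,0,0,0,0,0,1]' | tail -5
python3 - <<'E'
from m import *
w=cam("wrist"); cv2.imwrite("pics/w3.png",w["im"][:,:,::-1]); np.save("w3.npy",w,allow_pickle=True)
go(.588,-.005,.24,1.957)
for b in blobs(mask(w["im"],100,128,110,30))[:5]: print(b)
E
```

```text
position: [0.5857, -0.0005, 0.2355]
tool_rot: [-3.139, -0.003, 1.962]
wrist_force: [0.4, -1.0, -0.3]
grip_width: 0.15
gripper_force: 52.0
position: [0.5866, -0.0049, 0.2362]
tool_rot: [-3.14, 0.0, 1.957]
wrist_force: [-0.5, -0.7, -0.3]
grip_width: 0.156
gripper_force: 52.0
shift cm [-0.01  0.13 -0.36] turn [-0.001  0.    -0.001] t 7.15 [ 0.5868 -0.0053  0.2364] [-3.141  0.     1.956]
(3867, [392.2, 93.7], ((378.5, 64.5), (129.0, 97.0), 90.0))
(3702, [243.0, 92.4], ((255.193115234375, 63.04949951171875), (128.41757202148438, 93.4991683959961), 88.4306411743164))
```

View pics/w3.png

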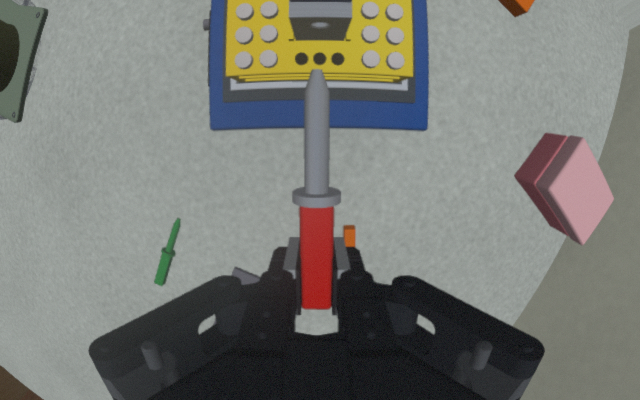

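The rack's free face is in view: fork top face columns 289–352, hole at about (320,26), square to the image. The shank at column 317 is nearly in line with it. I'll back off and go down for a flatter second view of the hole.

```bash
python3 -m inch '[-1,0,1.5,0,0,0,1, -2,0,3,0,0,0,1, -3.5,0,5,0,0,0,1, -5,0,7,0,0,0,1, -5,0,8,0,0,0,1, -5,0,8,0,0,0,1,-5,0,8,0,0,0,1,-5,0,8,0,0,0,1]' | tail -5
python3 - <<'E'
from m import *
w=cam("wrist"); np.save("w4.npy",w,allow_pickle=True); w3=np.load("w3.npy",allow_pickle=True).item()
a=cv2.resize(w3["im"][0:60,280:360],None,fx=5,fy=5,interpolation=0); b=cv2.resize(w["im"][0:120,270:370],None,fx=4,fy=4,interpolation=0)
o=np.zeros((480,800,3),np.uint8); o[:300,:400]=a; o[:,400:]=b; cv2.imwrite("pics/c4.png",o[:,:,::-1])
go(0.588,0,.143,1.957)
E
```

```text
position: [0.6065, -0.0504, 0.1579]
tool_rot: [3.14, 0.001, 1.957]
wrist_force: [-0.7, 0.3, -0.9]
grip_width: 0.152
gripper_force: 52.0
shift cm [5.37 0.18 1.5 ] turn [0.002 0.001 0.   ] t 8.0 [ 0.6066 -0.0504  0.1581] [3.140e+00 1.000e-03 1.957e+00]
```

View pics/c4.png

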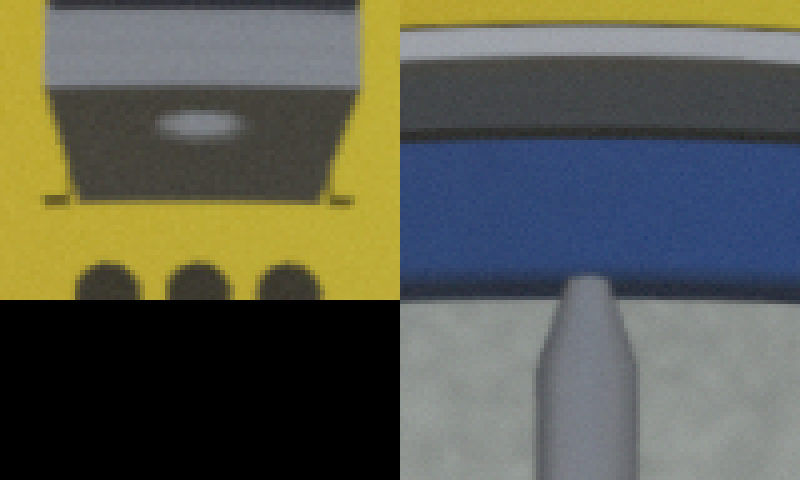

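The left crop (first view) has the hole at (319.8,24.8), fork top front edge cols 289.4–351.8 at row 17.6, and the fork bottom at row 40.2. In the right crop (lower view) the handle is off the top of the image. The second view therefore has to be higher.

```bash
python3 -m inch '[1,0,-2,0,0,0,1, 3,0,-5,0,0,0,1, 4,0,-9,0,0,0,1, 5,0,-12.5,0,0,0,1, 5,0,-15,0,0,0,1, 5,0,-16,0,0,0,1,5,0,-16,0,0,0,1,5,0,-16,0,0,0,1]' | tail -5
python3 - <<'E'
from m import *
w3=np.load("w3.npy",allow_pickle=True).item()
for n,p,z in(("L",(289.4,17.6),.16),("R",(351.8,17.6),.16),("bl",(295.6,40.2),.095),("br",(344.2,40.2),.095),("hole",(319.8,24.8),.14)): print(n,plane(w3,p,z).round(4))
w=cam("wrist"); np.save("w5.npy",w,allow_pickle=True)
q=proj(w,(.538,.119,.14)).round().astype(int); print(q)
x0=q[0]-50;y0=max(q[1]-50,0)
cv2.imwrite("pics/c5.png",cv2.resize(w["im"][y0:y0+75,x0:x0+100],None,fx=8,fy=8,interpolation=0)[:,:,::-1]); print(x0,y0)
E
```

```text
position: [0.5864, -0.0043, 0.3155]
tool_rot: [-3.14, -0.001, 1.957]
wrist_force: [-0.1, 1.0, -0.7]
grip_width: 0.149
gripper_force: 52.0
L [0.5219 0.1117 0.16  ]
R [0.5586 0.1268 0.16  ]
bl [0.5215 0.1119 0.095 ]
br [0.5592 0.1274 0.095 ]
hole [0.5398 0.1197 0.14  ]
[317  49]
267 0
```

View pics/c5.png

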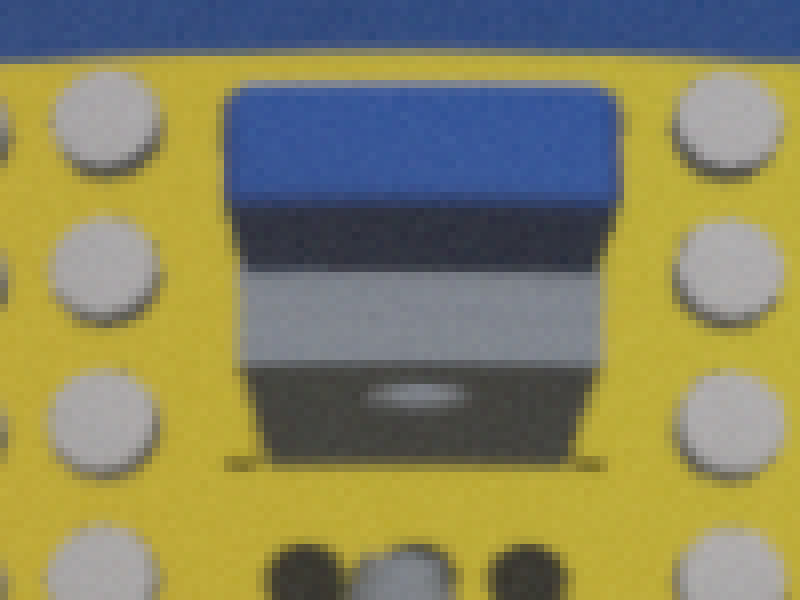

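Second view: hole (319.1,49.6), fork top front edge at row 45.7 cols 297.2–342.2, and the blue grip top above it. Triangulating these, and fitting the pin's place in the tool frame:

```bash
python3 - <<'E'
from m import *
w3,w5=[np.load(f,allow_pickle=True).item() for f in("w3.npy","w5.npy")]
h=np.array([.5,.5])
P=dict(hole=((319.8,24.8),(319.1,49.6)),L=((289.4,17.6),(297.25,45.75)),R=((351.8,17.6),(342.25,45.75)),bl=((295.6,40.2),(300.2,57.9)),br=((344.2,40.2),(338.7,57.9)))
for k,(a,b) in P.items(): print(k,tri((w3,a-h),(w5,b-h))[0].round(4))
for k,z in(("hole",.14),("L",.16),("R",.16),("bl",.095),("br",.095)): print(k,plane(w3,P[k][0]-h,z)[:2].round(4),plane(w5,P[k][1]-h,z)[:2].round(4))
# blue grip top z .188 in w5
for c in((232,204),(618,204)): print("grip front edge",plane(w5,np.array([267,0])+np.array(c)/8-h,.188).round(4))
# pin in tool frame
im=w3["im"]; b=blobs(mask(im,173,4,150,50)); print("red",b[0][1],b[0][2])
from bench import imaging
T=imaging.read_camera("wrist")["T_tool_cam"]; c=dict(w3,T=T)
f,bk,_=pin(w3)
for z in(-.010,-.007,-.004,-.001): 
    p,q=plane(c,f,z),plane(c,bk,z); print("top z",z,p.round(4),q.round(4),"len",np.linalg.norm(p-q).round(4))
g=cv2.cvtColor(im,cv2.COLOR_RGB2GRAY).astype(int)
for r in(100,110,130,150,170): 
    e=np.diff(g[r,295:342]); i,j=e.argmin(),e.argmax(); print(r,295+i,295+j, g[r,300:336].tolist() if r in(150,) else "")
E
```

```text
hole [0.54   0.118  0.1468]
L [0.5225 0.1106 0.1647]
R [0.5585 0.1256 0.1643]
bl [0.5205 0.1126 0.0928]
br [0.559  0.1288 0.0907]
hole [0.5393 0.1199] [0.5396 0.1194]
L [0.5215 0.1119] [0.5218 0.1116]
R [0.5582 0.127 ] [0.5586 0.1266]
bl [0.5209 0.1122] [0.5206 0.1121]
br [0.5586 0.1276] [0.5594 0.128 ]
grip front edge [0.5183 0.122  0.188 ]
grip front edge [0.5539 0.1367 0.188 ]
red [316.4, 257.2] ((316.5, 257.5), (101.0, 33.0), 90.0)
top z -0.01 [ 0.0333  0.0012 -0.01  ] [-0.0128  0.0012 -0.01  ] len 0.0461
top z -0.007 [ 0.0324  0.0012 -0.007 ] [-0.0149  0.0012 -0.007 ] len 0.0473
top z -0.004 [ 0.0315  0.0012 -0.004 ] [-0.0171  0.0012 -0.004 ] len 0.0486
top z -0.001 [ 0.0306  0.0012 -0.001 ] [-0.0192  0.0012 -0.001 ] len 0.0498
100 328 304 
110 327 304 
130 303 329 
150 303 329 [150, 152, 152, 138, 114, 97, 105, 114, 119, 125, 129, 130, 127, 131, 132, 130, 129, 129, 130, 125, 122, 122, 122, 123, 117, 113, 109, 105, 105, 119, 146, 154, 155, 154, 155, 156]
170 303 328
```

The readings are consistent: fork 39.7–40.8 mm wide against 40, and rack yaw 0.390. The heights read about 5 mm high from the short baseline, for the pin as well, so they match the text. The pin reads +1.2 mm in tool y, a camera bias. After that correction the wrist and top views agree laterally (0.5436 and 0.5434). Next I'll go to a pre-insertion pose 12 mm short of the fork and compare pin and fork in the same picture.

```bash
cat >> h.py <<'E'
def gr(lat,a,z,yaw=1.961):
    x,y=lat*np.array([.925,.380])+a*np.array([-.380,.925]); go(x,y,z,yaw)
def where():
    s=sensors.sense(); x,y,z=s["position"]; print("lat",round(.925*x+.380*y,4),"a",round(-.38*x+.925*y,4),"z",round(z,4),s["tool_rot"].round(4),s["wrist_force"].round(1),round(s["clock"],2))
E
python3 -c "
from h import *
where();gr(.5434,-.1925,.142)"
```

```text
lat 0.5404 a -0.2267 z 0.3144 [-3.1380e+00 -2.2000e-03  1.9565e+00] [-0.5 -0.1 -1.4] 8.9
shift cm [ 3.38  0.35 17.24] turn [-0.004 -0.002 -0.004] t 8.9 [ 0.586  -0.0043  0.3144] [-3.138e+00 -2.000e-03  1.957e+00]
```

```bash
python3 -m inch '[0.5,0.05,2,0,0,0,1, 1,0.15,5,0,0,0,1, 1.5,0.25,8.5,0,0,0,1, 2.2,0.3,12,0,0,0,1, 2.8,0.3,14.5,0,0,-0.004,1, 3.2,0.3,16.5,0,0,-0.004,1,3.3,0.3,17.1,0,0,-0.004,1,3.3,0.3,17.1,0,0,-0.004,1]' | tail -5;python3 -m inch '[0,0,0,0,0,0,1,0,0,0,0,0,0,1]' | tail -5
python3 - <<'E'
from m import *
for i in range(3): where(); w=cam("wrist")
np.save("w6.npy",w,allow_pickle=True); gr(.5434,-.1925,.142)
cv2.imwrite("pics/c6.png",cv2.resize(w["im"][0:120,240:400],None,fx=5,fy=5,interpolation=0)[:,:,::-1])
E
```

```text
position: [0.5758, 0.0275, 0.1435]
tool_rot: [-3.137, -0.002, 1.961]
wrist_force: [-0.0, -0.1, -1.0]
grip_width: 0.154
gripper_force: 52.0
position: [0.5786, 0.027, 0.1473]
tool_rot: [3.139, 0.001, 1.96]
wrist_force: [-0.1, 0.4, -0.0]
grip_width: 0.152
gripper_force: 52.0
lat 0.5455 a -0.1949 z 0.1473 [3.1390e+00 1.5000e-03 1.9605e+00] [-0.1  0.4 -0. ] 9.9
lat 0.5455 a -0.1949 z 0.1474 [3.1389e+00 1.5000e-03 1.9605e+00] [ 0.5 -0.5  0.5] 9.95
lat 0.5453 a -0.1948 z 0.1472 [3.1392e+00 1.3000e-03 1.9605e+00] [-0.6  0.1 -0.2] 10.0
shift cm [ 0.22 -0.18  0.51] turn [ 0.002  0.001 -0.   ] t 10.05 [0.5783 0.0271 0.1471] [3.139e+00 1.000e-03 1.961e+00]
```

View pics/c6.png

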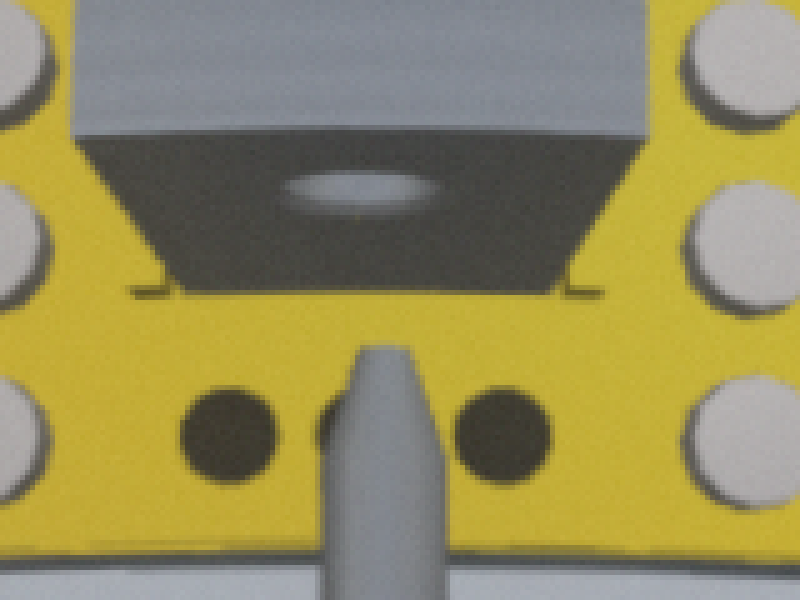

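All ten views are now used. In this one the hole is at (312.4,37.5) and the nose at (317,69.5), so the pin is 4.6 px, or about 2.0 mm, too far in +y of the tool. That matches the computed -0.18 cm, and z is 5 mm high. I'll correct both and then check the pixels by numbers only.

```bash
python3 -m inch '[0,-0.1,0.25,0,0,0,1,0,-0.19,0.5,0,0,0,1,0,-0.19,0.5,0,0,0,1,0,-0.19,0.5,0,0,0,1,0,-0.19,0.5,0,0,0,1]' | tail -5
cat >> m.py <<'E'
def chk():
    w=cam("wrist"); im=w["im"]; g=cv2.GaussianBlur(cv2.cvtColor(im,cv2.COLOR_RGB2GRAY),(3,3),0).astype(int); hsv=cv2.cvtColor(im,cv2.COLOR_RGB2HSV)
    # low saturation runs on yellow deck: shank columns & fork columns
    for r in range(0,130,6):
        s=(hsv[r,250:390,1]<100)|(g[r,250:390]<75); k=np.flatnonzero(s); gr_=np.split(k,np.flatnonzero(np.diff(k)>1)+1)
        print(r,[(int(250+q[0]),int(250+q[-1]),int(g[r,250+q[0]:251+q[-1]].mean())) for q in gr_ if len(q)>6])
    d=(g[:,280:350]>85)&(hsv[:,280:350,1]<100)
    for b in blobs(d.astype(np.uint8),20)[:5]: print("bright",b[0],[b[1][0]+280,b[1][1]],np.round(b[2][1]))
    return w
E
python3 - <<'E'
from m import *
where(); chk(); where(); gr(.5434,-.1925,.142)
E
```

```text
position: [0.5756, 0.0267, 0.1407]
tool_rot: [-3.142, -0.0, 1.961]
wrist_force: [0.3, -0.6, -1.1]
grip_width: 0.153
gripper_force: 52.0
lat 0.5426 a -0.1941 z 0.1407 [-3.1415 -0.      1.9608] [ 0.3 -0.6 -1.1] 10.55
0 [(259, 380, 138)]
6 [(259, 380, 137)]
12 [(259, 380, 139), (383, 389, 129)]
18 [(259, 381, 136)]
24 [(260, 380, 75)]
30 [(264, 375, 69)]
36 [(268, 371, 85)]
42 [(271, 367, 70)]
48 [(275, 362, 69)]
54 [(279, 358, 69)]
60 []
66 []
72 [(311, 322, 128)]
78 [(309, 324, 128)]
84 [(281, 298, 60), (307, 327, 123), (338, 355, 61)]
90 [(281, 298, 60), (305, 328, 126), (338, 355, 60)]
96 [(304, 328, 125)]
102 [(305, 328, 125)]
108 [(304, 328, 125)]
114 [(250, 389, 111)]
120 [(250, 389, 162)]
126 [(250, 389, 84)]
bright 7180 [314.7, 174.1] [209.  69.]
bright 1613 [314.4, 11.0] [23. 69.]
bright 1014 [316.2, 321.6] [27. 43.]
bright 251 [318.4, 35.4] [ 9. 31.]
lat 0.5427 a -0.1941 z 0.1408 [3.1415e+00 1.0000e-04 1.9608e+00] [-0.8  0.1 -0.6] 10.6
shift cm [ 0.16  0.08 -0.12] turn [ 0.  0. -0.] t 10.6 [0.5757 0.0266 0.1408] [3.141 0.    1.961]
```

The numeric check gives hole column 318.4 against nose 316.5, so the pin needs +0.8 mm, and z is 1.2 mm low. I'll correct these and begin the insertion.

```bash
python3 -m inch '[0,0.08,-0.12,0,0,0,1,0,0.08,-0.12,0,0,0,1,0,0.08,-0.12,0,0,0,1,0.5,0.08,-0.12,0,0,0,1,1,0.08,-0.12,0,0,0,1,1.4,0.08,-0.12,0,0,0,1,1.4,0.08,-0.12,0,0,0,1,1.4,0.08,-0.12,0,0,0,1]' | tail -5
python3 - <<'E'
from m import *
where(); chk(); where(); gr(.5434,-.1315,.142)
E
```

```text
position: [0.571, 0.0401, 0.142]
tool_rot: [3.142, 0.0, 1.961]
wrist_force: [-0.0, -0.7, 0.3]
grip_width: 0.16
gripper_force: 52.0
lat 0.5434 a -0.1799 z 0.142 [3.1416e+00 2.0000e-04 1.9613e+00] [-0.  -0.7  0.3] 11.4
0 [(281, 340, 70)]
6 [(250, 389, 56)]
12 [(250, 389, 45)]
18 [(250, 389, 46)]
24 [(251, 384, 48)]
30 [(256, 380, 49)]
36 [(256, 378, 132), (382, 389, 141)]
42 [(257, 378, 136)]
48 [(256, 378, 135)]
54 [(256, 378, 138)]
60 [(256, 378, 136)]
66 [(259, 378, 74)]
72 [(266, 369, 81), (383, 389, 154)]
78 [(273, 361, 79), (383, 389, 139)]
84 [(307, 326, 124)]
90 [(305, 328, 126)]
96 [(304, 328, 125)]
102 [(305, 328, 125)]
108 [(282, 296, 61), (304, 328, 126), (338, 351, 58)]
114 [(280, 297, 59), (304, 328, 126), (336, 353, 57), (382, 389, 150)]
120 [(282, 295, 62), (304, 328, 125), (338, 351, 60), (383, 389, 144)]
126 [(304, 328, 125)]
bright 6407 [315.0, 174.2] [ 69. 209.]
bright 2215 [314.4, 48.7] [32. 69.]
bright 1017 [316.2, 321.6] [28. 43.]
lat 0.5434 a -0.18 z 0.142 [3.1415e+00 1.0000e-04 1.9611e+00] [-0.2 -0.1 -1.1] 11.45
shift cm [ 4.85 -0.    0.  ] turn [0. 0. 0.] t 11.45 [0.5711 0.04   0.142 ] [3.142 0.    1.961]
```

```bash
python3 -m inch '[0.4,0.02,0,0,0,0,1,0.8,0.02,0,0,0,0,1,1.2,0.02,0,0,0,0,1,1.6,0.02,0,0,0,0,1,2,0.02,0,0,0,0,1,2.4,0.02,0,0,0,0,1,2.4,0.02,0,0,0,0,1]' | tail -5
python3 - <<'E'
from m import *
where(); gr(.5434,-.1315,.142)
E
```

```text
position: [0.5618, 0.0627, 0.1419]
tool_rot: [-3.141, -0.0, 1.961]
wrist_force: [0.1, -0.3, 0.8]
grip_width: 0.156
gripper_force: 52.0
lat 0.5435 a -0.1554 z 0.1419 [-3.1414e+00 -2.0000e-04  1.9615e+00] [ 0.1 -0.3  0.8] 12.15
shift cm [ 2.39 -0.01 -0.01] turn [-0. -0.  0.] t 12.15 [0.5618 0.0627 0.1419] [-3.141 -0.     1.961]
```

No contact force, so the pin is sliding in freely. I'll continue to the flange.

```bash
python3 -m inch '[0.4,0,0,0,0,0,1,0.8,0,0,0,0,0,1,1.2,0,0,0,0,0,1,1.6,0,0,0,0,0,1,1.9,0,0,0,0,0,1,2.1,0,0,0,0,0,1,2.1,0,0,0,0,0,1]' | tail -5
python3 - <<'E'
from m import *
where()
E
```

```text
position: [0.554, 0.0819, 0.142]
tool_rot: [-3.142, -0.0, 1.961]
wrist_force: [0.3, 0.7, 0.1]
grip_width: 0.154
gripper_force: 52.0
lat 0.5436 a -0.1348 z 0.142 [-3.1416 -0.      1.9612] [0.3 0.7 0.1] 12.85
```

```bash
python3 -m inch '[0.1,0,0,0,0,0,1,0.2,0,0,0,0,0,1,0.3,0,0,0,0,0,1,0.3,0,0,0,0,0,1,0.3,0,0,0,0,0,1]' | tail -5; python3 -m inch '[0.1,0,0,0,0,0,1,0.2,0,0,0,0,0,1,0.2,0,0,0,0,0,1,0.2,0,0,0,0,0,1]' | tail -5
python3 - <<'E'
from m import *
where(); chk()
E
```

```text
position: [0.553, 0.0843, 0.142]
tool_rot: [3.142, 0.0, 1.961]
wrist_force: [0.0, 0.0, -0.7]
grip_width: 0.152
gripper_force: 52.0
position: [0.5524, 0.0858, 0.142]
tool_rot: [3.142, 0.001, 1.961]
wrist_force: [1.2, -2.1, -0.3]
grip_width: 0.155
gripper_force: 52.0
lat 0.5436 a -0.1305 z 0.142 [3.1415e+00 8.0000e-04 1.9608e+00] [ 1.2 -2.1 -0.3] 13.75
0 [(250, 389, 162)]
6 [(250, 389, 162)]
12 [(250, 389, 163)]
18 [(382, 389, 112)]
24 []
30 []
36 []
42 []
48 [(268, 352, 78)]
54 [(250, 389, 78)]
60 [(250, 389, 106)]
66 []
72 [(311, 322, 129)]
78 [(281, 297, 62), (309, 325, 123), (337, 352, 61)]
84 [(280, 298, 61), (307, 326, 126), (336, 354, 61), (382, 389, 147)]
90 [(283, 294, 65), (305, 328, 127), (339, 351, 66)]
96 [(304, 328, 127)]
102 [(305, 328, 127)]
108 [(256, 377, 141)]
114 [(256, 377, 140)]
120 [(256, 377, 141), (382, 389, 145)]
126 [(256, 377, 138), (382, 389, 151)]
bright 2919 [315.0, 113.0] [68. 69.]
bright 1086 [314.6, 7.3] [15. 69.]
bright 1017 [316.1, 321.6] [28. 43.]
bright 656 [314.5, 202.2] [ 9. 69.]
bright 311 [291.3, 256.4] [11. 40.]
```

Contact begins at about 2.3 N near the expected depth. I'll push a bit more to confirm that the flange is seated.

```bash
python3 -m inch '[0.1,0,0,0,0,0,1,0.15,0,0,0,0,0,1,0.15,0,0,0,0,0,1,0.15,0,0,0,0,0,1]' | tail -5; python3 - <<'E'
from m import *
where()
w=cam("wrist")
# gap between flange (at ~row190-205) and fork rear edge: column profile of grey through the shank side
g=cv2.cvtColor(w["im"],cv2.COLOR_RGB2GRAY)
for c in (300,316,333): print(c,g[140:215:2,c].tolist())
E
```

```text
position: [0.5521, 0.0873, 0.1424]
tool_rot: [3.141, 0.001, 1.961]
wrist_force: [1.3, -4.0, 2.7]
grip_width: 0.148
gripper_force: 52.3
lat 0.5439 a -0.129 z 0.1424 [3.1409e+00 9.0000e-04 1.9608e+00] [ 1.3 -4.   2.7] 14.2
300 [66, 78, 80, 83, 85, 82, 81, 82, 83, 80, 79, 79, 77, 79, 79, 77, 79, 80, 79, 79, 78, 76, 77, 76, 76, 74, 68, 66, 119, 137, 135, 135, 138, 104, 76, 76, 75, 77]
316 [60, 72, 77, 83, 84, 82, 82, 86, 84, 82, 80, 77, 82, 77, 75, 79, 79, 78, 78, 79, 77, 79, 79, 75, 77, 74, 65, 68, 120, 136, 134, 136, 138, 137, 108, 83, 85, 84]
333 [62, 71, 81, 83, 83, 81, 88, 81, 85, 85, 80, 80, 81, 82, 76, 78, 75, 79, 79, 78, 76, 74, 78, 76, 74, 73, 68, 63, 118, 137, 135, 137, 139, 99, 64, 91, 99, 99]
```

```bash
python3 -m inch '[0.1,0,0,0,0,0,1,0.2,0,0.05,0,0,0,1,0.2,0,0.05,0,0,0,1,0.2,0,0.05,0,0,0,1]' | tail -5; python3 - <<'E'
from m import *
where()
t,s=cam("top"),cam("scene")
print("top red",[b[1] for b in blobs(mask(t["im"],173,4,150,60))][:2],"scene",[b[:2] for b in blobs(mask(s["im"],173,4,150,60))][:2])
print("top blue",[(b[0],b[1]) for b in blobs(mask(t["im"],105,125,120,40))][:4])
E
```

```text
position: [0.5514, 0.0892, 0.142]
tool_rot: [3.141, 0.001, 1.961]
wrist_force: [0.7, -4.7, 3.3]
grip_width: 0.153
gripper_force: 52.6
lat 0.544 a -0.1271 z 0.142 [3.1407e+00 1.2000e-03 1.9609e+00] [ 0.7 -4.7  3.3] 14.65
top red [] scene [(27, [325.1, 179.6])]
top blue [(691, [264.3, 198.3]), (248, [282.5, 254.0]), (138, [313.1, 235.7]), (61, [176.2, 257.5])]
```

```bash
python3 - <<'E'
from m import *
w=cam("wrist")
g=cv2.cvtColor(w["im"],cv2.COLOR_RGB2GRAY)
for c in (300,316): print(c,g[186:215,c].tolist(), g[98:112,c].tolist())
E
python3 -m inch '[0.1,0,0,0,0,0,1,0.2,0,0.05,0,0,0,1,0.2,0,0.05,0,0,0,1,0.2,0,0.05,0,0,0,1]' | tail -5; python3 - <<'E'
from m import *
where();w=cam("wrist")
g=cv2.cvtColor(w["im"],cv2.COLOR_RGB2GRAY)
for c in (300,316): print(c,g[186:215,c].tolist(), g[98:112,c].tolist())
E
```

```text
300 [79, 79, 79, 76, 77, 77, 75, 68, 65, 64, 88, 116, 134, 135, 135, 134, 136, 137, 139, 135, 114, 82, 75, 74, 80, 76, 72, 74, 78] [169, 170, 171, 167, 168, 170, 162, 149, 145, 140, 140, 138, 137, 140]
316 [79, 77, 75, 77, 77, 77, 71, 69, 62, 62, 83, 107, 134, 137, 135, 132, 134, 134, 139, 137, 136, 130, 107, 87, 83, 81, 84, 83, 85] [136, 137, 133, 137, 135, 137, 136, 140, 141, 140, 138, 136, 138, 140]
position: [0.5512, 0.0901, 0.1424]
tool_rot: [3.14, 0.003, 1.961]
wrist_force: [-0.1, -8.5, 6.6]
grip_width: 0.16
gripper_force: 53.0
lat 0.5441 a -0.1261 z 0.1424 [3.1404 0.0033 1.9612] [-0.1 -8.5  6.6] 15.2
300 [81, 75, 78, 71, 75, 69, 66, 63, 62, 96, 120, 137, 133, 135, 135, 134, 134, 139, 139, 134, 117, 90, 77, 78, 73, 70, 73, 74, 77] [171, 170, 167, 171, 170, 167, 155, 145, 141, 139, 137, 138, 137, 141]
316 [78, 75, 77, 76, 72, 71, 66, 65, 64, 93, 123, 136, 138, 137, 136, 135, 136, 137, 140, 140, 137, 136, 121, 93, 85, 83, 85, 83, 81] [139, 136, 138, 135, 137, 137, 141, 141, 139, 139, 138, 136, 138, 141]
```

The fork now moves with the pin (its edge stays at row 196). Force climbed to 8.5 N as the rack met the tray rim, so the flange is seated. I'll ease off, release, and rise.

```bash
python3 -m inch '[-0.15,0,0.05,0,0,0,1,-0.25,0,0.05,0,0,0,1,-0.25,0,0.05,0,0,0,1]' | tail -5;  python3 -m inch '[0,0,0,0,0,0,0.3,0,0,0,0,0,0,-0.2,0,0,0,0,0,0,-1,0,0,0,0,0,0,-1,0,0,0,0,0,0,-1,0,0,0,0,0,0,-1,0,0,0,0,0,0,-1,0,0,0,0,0,0,-1]' | tail -5
python3 - <<'E'
from m import *
where();w=cam("wrist");print([b[1:] for b in blobs(mask(w["im"],173,4,150,50))][:2])
E
```

```text
position: [0.5518, 0.0884, 0.1413]
tool_rot: [3.14, 0.001, 1.961]
wrist_force: [1.2, -5.5, 4.4]
grip_width: 0.151
gripper_force: 52.7
position: [0.5511, 0.089, 0.1405]
tool_rot: [-3.142, -0.0, 1.961]
wrist_force: [-0.5, 0.2, -0.4]
grip_width: 0.997
gripper_force: 0.0
lat 0.5436 a -0.1271 z 0.1405 [-3.1416e+00 -1.0000e-04  1.9608e+00] [-0.5  0.2 -0.4] 16.35
[([317.4, 260.1], ((317.5, 261.5), (99.0, 33.0), 90.0))]
```

```bash
python3 -m inch '[0,0,-0.7,0,0,0,-1,0,0,-2,0,0,0,-1,0,0,-4,0,0,0,-1,0,0,-7,0,0,0,-1,0,0,-10,0,0,0,-1,0,0,-11,0,0,0,-1,0,0,-11,0,0,0,-1,0,0,-11,0,0,0,-1]' | tail -5
python3 - <<'E'
from m import *
where();w=cam("wrist");b=blobs(mask(w["im"],173,4,150,50))[0];print("red",b)
f,k,_=pin(w); A=np.array([[.925,.38],[-.38,.925]])
for p in(f,k): print("grip end lat,a", (A@plane(w,p,.146)[:2]).round(4))
for b in blobs(mask(w["im"],100,128,110,60),60)[:6]:
    print("blue",b[0],b[1],np.round(b[2][1]),round(b[2][2]),"lat,a@.188",(A@plane(w,b[2][0],.188)[:2]).round(4))
E
```

```text
position: [0.5505, 0.089, 0.2497]
tool_rot: [-3.14, -0.0, 1.961]
wrist_force: [-0.0, -0.4, -0.8]
grip_width: 1.0
gripper_force: 0.0
lat 0.543 a -0.1269 z 0.2497 [-3.1404e+00 -4.0000e-04  1.9608e+00] [-0.  -0.4 -0.8] 17.2
red (1003, [317.8, 196.6], ((318.0, 197.0), (60.0, 16.0), 90.0))
grip end lat,a [ 0.5453 -0.0974]
grip end lat,a [ 0.5454 -0.1445]
blue 11323 [318.3, 125.2] [164. 210.] 90 lat,a@.188 [ 0.5445 -0.0687]
blue 1434 [317.9, 140.4] [22. 65.] 90 lat,a@.188 [ 0.5448 -0.0741]
```

The pin mid works out to a=-0.0735 and the handle centre to -0.0741, so the pin is home within about 1 mm. I'll move over the handle and grip it across x.

```bash
python3 -m inch '[1.5,0,0,0,0,0,-1,3.5,0.03,0,0,0,0,-1,5,0.05,0,0,0,0,-1,5.3,0.05,0,0,0,0,-1,5.3,0.05,2,0,0,0,-1,5.3,0.05,3,0,0,0,-1,5.3,0.05,3,0,0,0,-1,5.3,0.05,3,0,0,0,-1]' | tail -5
python3 - <<'E'
from m import *
where();gr(.5436,-.074,.178)
E
```

```text
position: [0.5313, 0.138, 0.2202]
tool_rot: [-3.141, -0.0, 1.96]
wrist_force: [0.0, 0.6, -0.3]
grip_width: 1.001
gripper_force: 0.0
lat 0.5439 a -0.0742 z 0.2202 [-3.1407e+00 -2.0000e-04  1.9605e+00] [ 0.   0.6 -0.3] 18.05
shift cm [ 0.02 -0.03  4.22] turn [-0.001 -0.    -0.001] t 18.05 [0.5313 0.138  0.2202] [-3.141 -0.     1.96 ]
```

```bash
python3 -m inch '[0,-0.02,1,0,0,0,-1,0,-0.02,2.2,0,0,0,-1,0,-0.02,3.3,0,0,0,-1,0,-0.02,4,0,0,0,-1,0,-0.02,4.2,0,0,0,-1,0,-0.02,4.2,0,0,0,-1,0,-0.02,4.2,0,0,0,-1]' | tail -5; python3 -m inch '[0,0,0,0,0,0,-0.5,0,0,0,0,0,0,-0.2,0,0,0,0,0,0,0.2,0,0,0,0,0,0,1,0,0,0,0,0,0,1,0,0,0,0,0,0,1,0,0,0,0,0,0,1,0,0,0,0,0,0,1]' 70 | tail -5
python3 -c "
from h import *
where()"
```

```text
position: [0.5315, 0.1382, 0.1788]
tool_rot: [3.141, 0.0, 1.961]
wrist_force: [0.7, 0.7, 1.0]
grip_width: 0.999
gripper_force: 0.0
position: [0.5316, 0.1382, 0.1791]
tool_rot: [3.141, 0.0, 1.961]
wrist_force: [-0.4, 0.5, 4.6]
grip_width: 0.46
gripper_force: 70.7
lat 0.5443 a -0.0742 z 0.1791 [3.1405e+00 3.0000e-04 1.9608e+00] [-0.4  0.5  4.6] 19.55
```

Gripped at 39 mm, which matches the 40 mm block. I'll lift slowly and check the load.

```bash
python3 -m inch '[0,0,-0.1,0,0,0,1,0,0,-0.2,0,0,0,1,0,0,-0.35,0,0,0,1,0,0,-0.5,0,0,0,1,0,0,-0.7,0,0,0,1,0,0,-1,0,0,0,1,0,0,-1.3,0,0,0,1,0,0,-1.5,0,0,0,1]' | tail -5; python3 - <<'E'
from m import *
where();w=cam("wrist")
g=cv2.cvtColor(w["im"],cv2.COLOR_RGB2GRAY)
m=mask(w["im"],20,34,120,60);print("yellow",blobs(m,200)[0][1:]);print("red",[b[1:] for b in blobs(mask(w["im"],173,4,150,50))][:1])
E
```

```text
position: [0.5311, 0.1383, 0.1936]
tool_rot: [-3.142, -0.0, 1.961]
wrist_force: [0.1, -0.2, -6.9]
grip_width: 0.452
gripper_force: 71.0
lat 0.5438 a -0.0739 z 0.1936 [-3.1415e+00 -5.0000e-04  1.9607e+00] [ 0.1 -0.2 -6.9] 20.35
yellow ([316.2, 188.6], ((316.0, 206.0), (124.0, 226.0), 90.0))
red [([315.1, 315.8], ((315.0, 316.5), (37.0, 22.0), 90.0))]
```

The load is 6.9 N against 6.2 N expected, so the whole rack hangs from the handle. I'll lift a further 7 cm.

```bash
python3 -m inch '[0,0,-0.6,0,0,0,1,0,0,-1.5,0,0,0,1,0,0,-2.5,0,0,0,1,0,0,-3.6,0,0,0,1,0,0,-4.7,0,0,0,1,0,0,-5.7,0,0,0,1,0,0,-6.5,0,0,0,1,0,0,-7,0,0,0,1]' | tail -5; python3 -m inch '[0,0,0,0,0,0,1,0,0,0,0,0,0,1,0,0,0,0,0,0,1,0,0,0,0,0,0,1,0,0,0,0,0,0,1,0,0,0,0,0,0,1,0,0,0,0,0,0,1,0,0,0,0,0,0,1]' | tail -5; python3 - <<'E'
from m import *
where();w=cam("wrist")
print("yellow",blobs(mask(w["im"],20,34,120,60),200)[0][1:]);print("red",[b[1:] for b in blobs(mask(w["im"],173,4,150,50))][:1])
s=cam("scene"); print("scene yellow",[(b[0],b[1],np.round(b[2][1]),round(b[2][2])) for b in blobs(mask(s["im"],20,34,120,60),50)][:3], "red",[b[:2] for b in blobs(mask(s["im"],173,4,150,60))][:2])
c=proj(s,(.532,.138,.095)),proj(s,(.532,.138,.175)); print("deck centre px before/after",c)
E
```

```text
position: [0.5316, 0.1382, 0.2647]
tool_rot: [3.14, 0.0, 1.961]
wrist_force: [-0.1, 1.1, -6.7]
grip_width: 0.456
gripper_force: 71.1
position: [0.5313, 0.1382, 0.2635]
tool_rot: [3.142, -0.0, 1.961]
wrist_force: [1.0, 0.3, -7.3]
grip_width: 0.457
gripper_force: 71.2
lat 0.5439 a -0.0741 z 0.2635 [ 3.1415 -0.      1.9608] [ 1.   0.3 -7.3] 22.0
yellow ([316.7, 188.6], ((316.2344970703125, 206.17849731445312), (227.0074005126953, 124.70195770263672), 0.30314943194389343))
red [([315.1, 315.8], ((315.0, 316.5), (37.0, 22.0), 90.0))]
scene yellow [(2166, [44.5, 382.4], array([46., 84.]), 90), (1529, [334.7, 170.9], array([68., 37.]), 11)] red [(66, [327.5, 149.6])]
deck centre px before/after (array([334.66422008, 183.55094783]), array([334.80463777, 158.49689328]))
```

The rack hangs about 8 cm above the tray floor. Its outline is unchanged in the tool view and level, the pin sits unchanged, and the arm is still.

```bash
python3 -c "
from bench import job_done
print(job_done())"
```

```text
the job is handed in; nothing more can be done
None
```

The pin is seated through the fork and lug, and the rack hangs level from the blue handle about 8 cm above the tray floor; I handed the job in at about 22 s on the robot's clock, and no verdict came back.

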